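# Third hand at the gel caster

### The arm

A 6-joint arm with a two-finger parallel gripper is mounted at the origin on a cart in front of the work surface, level with it; the furniture and walls round the work are solid. World frame = base frame: x ahead of the robot, y to its left, z up, the work surface at z = 0. Lengths are in m, angles in rad, forces in N, time in s.
With the tool pointing down it reaches from about 0.225 to 0.875 m from the base axis. Payload 3.4 kg.
Tool frame: the origin (TCP) lies at the very end of the fingers, on their centre line; the grasp point (between the pads) lies 19 mm behind it; y points along the fingers, z is the direction in which the jaws open and shut, and the axes are right-handed (so a half turn about y gives the same grasp; the last joint's range is limited). The gripper opens to 85 mm and grips with 20 to 120 N. Pads are 22 mm wide; open, the fingers measure 114 mm over their backs; the gripper's body (76 mm by 85 mm) begins 54 mm behind the grasp point. The pads swing forward as they close: fully open they stand 13 mm farther back than shut.
Start: joints at [1.221, 0.276, 1.505, -0, 1.361, -0.121], TCP at [0.13, 0.56, 0.231] pointing down, gripper open.
Joint ranges: [-2.89, 2.89], [-0.75, 2.08], [0.22, 2.7], [-1.18, 4.32], [0.11, 2.71], [-2.7, 2.7]. Speed limits (rad/s): [2.57, 2.57, 3.14, 3.14, 3.14, 3.14].

### API

Orientations are given as a unit quaternion [x, y, z, w].
In Python, from bench import get_state, get_image, sign_off gives the robot as it stands.
- The arm moves only by the shell command python3 -m inch 'ROWS'. ROWS is JSON, a list of rows, each a list of 3 entries, a list of its own where there are three numbers: the shift along the tool's x, y, z in mm, then the turn about the tool's y in degrees, then the closure, from 0 (fully open) to 1 (shut). A call has 1 to 8 rows; each row is the pose to reach, as a shift and turn from the pose measured when the call began, along the tool's axes at that moment; what a row does not reach only later rows make up. A row lasts 1/12 s, in which the tool goes at most 41.7 mm and 7.16 degrees, less where a joint would pass 70% of its speed; a pose out of reach is approached as far as the arm can. A call with a gripper value outside its range is refused whole. The fingers move at their own pace and stop on an object; the grip force is fixed at half the most. Time passes only in rows, so rows that repeat a pose let the fingers close. It gives the time, the measured TCP pose, the force and the opening at its end, in the units of the state.
- get_state(): the state, without advancing time (a new reading comes with each control period).
- get_image(name): name is "side" or "top"; returns a dict with "pixels" (480x640x3 uint8, red, green, blue), "fx", "fy", "cx", "cy" (pixels), "view" (4x4, takes a point from world to camera coordinates). Camera axes: x right, y up, looking along -z (the intrinsics and any distortion apply to the point x, -y, -z); pixel columns grow to the right and rows downward; lengths in m; the calibration is good to about 2 mm. A picture is of the moment at which its call begins. There is no depth.
- sign_off(): hands the job in, once; it reports no verdict.
The state is a dict: "time_s": time; "joints": joint angles; "qvel": joint speeds; "effort": joint torques, N m; "tcp_pos": TCP position; "tcp_rot": TCP orientation; "contact_force": force on the tool from outside, world axes, zero at the start; "ft_torque": the same for the moment, N m; "gripper_width": finger opening in m.
Only numpy, scipy, OpenCV 4.12 (cv2) and the standard library are available. Lean on these libraries where they do the work, as an engineer would, in place of code of your own. Each camera call takes 0.05 s, during which the arm holds its last target. There are 200 camera calls.

### The job

Get the gel caster ready for pouring: take the amber gel tray off the blue wipes, lay it down flat (not dropped) in the caster's bed between the guide cheeks, either way round, and let go of it. Then push the caster's blue sliding gate up behind the tray so that the tray is pressed squarely against the black foam seal of the end wall with a steady 10 newtons or so (never as much as 20, which bows the tray), and finish while still holding the gate pressed like that, because a colleague will now tighten the gate's clamp nut and nothing else keeps it closed. Leave the comb, the marker and the timer where they lie.

Things in the scene. Friction and masses are not known exactly. Their poses are not given: they have to be found in the camera images.
- gel_tray: amber gel tray 90 x 60 x 28 mm, about 80 g: a channel open at both ends, floor 3 mm, two walls 4 mm thick and 28 mm high along its length, with comb notches in their top edges. Origin: centre of its underside; x along the 90 mm, y across the 60 mm, z up. Starts flat on the wipes (top 9 mm above the worktop). Grip it from above across its 60 mm width. Either way round will do.
- caster: grey gel caster, fixed, base 236 x 100 mm. Origin: on the worktop under its middle line; x from the gate to the end wall, z up. The end wall is 52 mm high, 76 mm wide, its rim at x = 98 mm. Two pairs of guide cheeks, 64 mm apart and 15 mm high with lead-ins that lean outward, stand on the bed at x = -6..12 and 67..85 mm; the sides between the pairs are open for fingers.
- bed (a point): point on the caster's flat bed, 12 mm above the worktop, at x = 37 mm, y = 0 of the caster; axes as the caster's. The tray's underside belongs here, length along x, between the cheeks (2 mm play each side): it then ends 6 mm before the relaxed foam and 14 to 26 mm from the gate's starting place.
- foam_seal: black foam seal 62 mm wide, 34 mm high in the end wall, standing 10 mm out of its rim. Origin: centre of its face towards the tray, 30 mm above the worktop, at x = 88 mm of the caster when relaxed; it moves along the caster's x when squeezed. It gives 1 mm per 2 N (10 N: 5 mm) from the first touch and springs back.
- gate: blue gate 60 mm wide, slides on the caster along its x by up to 46 mm, friction 0.6 N, cannot tilt or lift. Origin: lower edge, middle, of its black face towards the tray, 12 mm above the worktop; x to the seal. That face starts at x = -34..-22 mm of the caster and stands near 3 mm when the tray is pressed with 10 N. Top edge 38 mm above the bed; the tab stands above.
- gate_tab (a point): middle of the grip part of the gate's blue tab, 12 mm below its top, 68 mm above the worktop; axes as the gate's. The tab is 10 mm thick along x, 36 mm wide along y. The laid tray's walls reach 40 mm above the worktop in front of it; the black clamp nut behind it (x = -60 mm of the caster, loose now) and its stud reach 34 mm.
- comb: red gel comb with white teeth, 80 x 38 x 7 mm, lying left of the caster; origin: underside, near its middle. Leave it.
- marker: black marker pen, 136 mm long, 12 mm thick, lying left of the comb; origin at its middle. Leave it.
- timer: white laboratory timer, 68 x 62 x 19 mm, lying beyond the wipes; origin: centre of its underside. Leave it.

How it is judged:
By the outcome, as a careful person would: the job done as asked, in the order asked, and still so for the second after the job is handed in, while the arm keeps its last pose, push and grip.
It also fails if it takes over 48 s, if anything falls off the work surface, if the arm or the gripper's body presses on something with over 40 N, if the wrist force passes 120 N, or if a joint passes its speed limit or range.

## Working session

There is one attempt and no reset: what is moved stays moved. The work goes in short steps, Python scripts to look and compute and a shell command to move; the robot and the scene stay as the last step left them, time stands still between calls to the robot, and variables do not carry over. Pictures are saved under pics/ and viewed, about 8 in all and at most 12, crops included, and the job is handed in when it is done.

```bash
mkdir -p pics; ls; python3 - <<'E'
from bench import get_state,get_image
import cv2,numpy as np
s=get_state();print({k:np.round(v,4).tolist() for k,v in s.items()})
for n in("side","top"):
    d=get_image(n);cv2.imwrite(f"pics/{n}0.png",d["pixels"][:,:,::-1]);print(n,[k for k in d],d["fx"],d["fy"],d["cx"],d["cy"],np.round(d["view"],4).tolist())
E
```

```text
pics
{'time_s': 0.0, 'joints': [1.221, 0.2766, 1.5061, 0.0, 1.3607, -0.121], 'qvel': [0.0002, 0.0001, -0.0001, -0.0, 0.0009, -0.0001], 'effort': [0.0004, -41.6778, -24.5808, 0.0003, 0.011, 0.0], 'tcp_pos': [0.1302, 0.5595, 0.2304], 'tcp_rot': [0.7031, -0.0809, 0.0805, -0.7019], 'contact_force': [0.9145, -0.0341, 0.1319], 'ft_torque': [-0.0167, 0.0158, 0.0493], 'gripper_width': 0.0858}
side ['pixels', 'fx', 'fy', 'cx', 'cy', 'view'] 549.0021362132912 549.0021362132912 318.09558589435295 242.76506341783747 [[-0.8893, -0.4571, 0.0125, 0.5423], [0.2279, -0.4194, 0.8787, -0.0862], [-0.3964, 0.7843, 0.4771, -1.0943], [0.0, 0.0, 0.0, 1.0]]
top ['pixels', 'fx', 'fy', 'cx', 'cy', 'view'] 561.9406088427149 561.9406088427149 309.48831045819423 234.58636864918523 [[0.0018, -1.0, -0.0003, 0.2522], [0.9965, 0.0018, 0.083, -0.4815], [-0.083, -0.0005, 0.9965, -1.1799], [0.0, 0.0, 0.0, 1.0]]
```

View pics/side0.png

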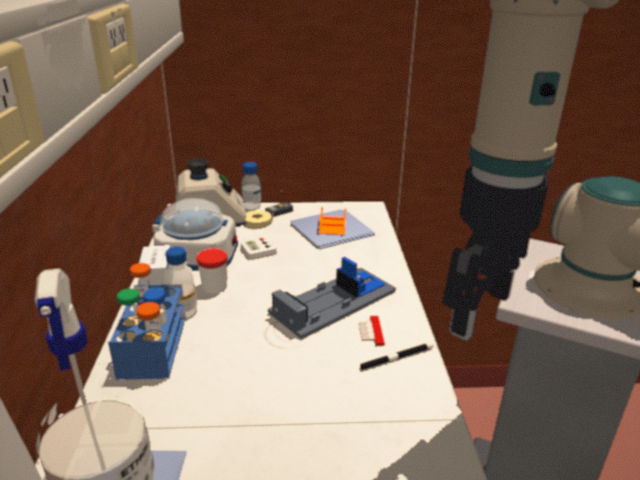

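View pics/top0.png

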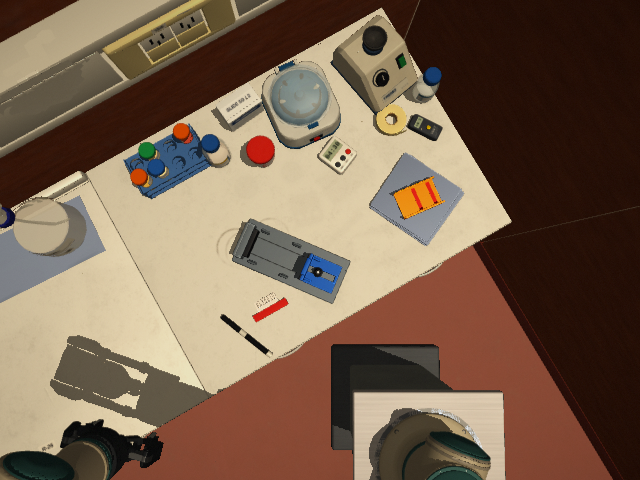

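The top view shows the amber tray at about (418,198) on the wipes at (416,198). The caster is centred near (290,260), with its end wall at left (243,240) and the gate at right (320,272). The comb is at (270,308), the marker at (246,335) and the timer at (337,154).

```bash
cat > h.py <<'E'
import numpy as np,cv2
from bench import get_state,get_image
from scipy.spatial.transform import Rotation as R
def proj(d,P):
    p=np.asarray(d["view"])@np.r_[P,1]; return np.array([d["cx"]+d["fx"]*p[0]/-p[2],d["cy"]+d["fy"]*-p[1]/-p[2]])
def ray(d,uv,z):
    V=np.asarray(d["view"]);c=-V[:3,:3].T@V[:3,3]
    r=V[:3,:3].T@np.array([(uv[0]-d["cx"])/d["fx"],-(uv[1]-d["cy"])/d["fy"],-1]);return c+r*(z-c[2])/r[2]
def mask(d,lo,hi,box):
    m=cv2.inRange(cv2.cvtColor(d["pixels"],cv2.COLOR_RGB2HSV),np.array(lo),np.array(hi));k=np.zeros_like(m);x0,y0,x1,y1=box;k[y0:y1,x0:x1]=m[y0:y1,x0:x1];return k
def rect(d,m,z):
    c=max(cv2.findContours(m,0,1)[0],key=cv2.contourArea)
    P=np.array([ray(d,p,z)[:2] for p in c[:,0].astype(float)])
    r=cv2.minAreaRect((P*1000).astype(np.float32));return r,cv2.boxPoints(r)
def tool(dP,q=None):
    "world shift (m) -> tool mm"
    q=get_state()["tcp_rot"] if q is None else q
    return np.round(R.from_quat(q).inv().apply(np.asarray(dP)*1000),1)
E
python3 - <<'E'
from h import *
d=get_image("top")
m=mask(d,(3,120,100),(25,255,255),(380,160,460,230))
r,b=rect(d,m,.037);print("tray",r,b.round().tolist())
hsv=cv2.cvtColor(d["pixels"],cv2.COLOR_RGB2HSV)
print(hsv[262,280],hsv[235,240],hsv[275,320],hsv[310,230],hsv[285,345])
g=mask(d,(0,0,30),(179,110,135),(220,205,360,310))|mask(d,(100,110,30),(130,255,255),(220,205,360,310))
g=cv2.morphologyEx(g,cv2.MORPH_OPEN,np.ones((5,5)))
r,b=rect(d,g,.012);print("caster",r,b.round().tolist())
r,b=rect(d,mask(d,(100,140,30),(130,255,255),(290,240,360,310)),.04);print("gate",r,b.round().tolist())
p=d["pixels"][150:320,220:480].copy();g3=cv2.cvtColor(g,cv2.COLOR_GRAY2RGB)[150:320,220:480]
e=get_image("side")["pixels"][200:340,260:410]
z=lambda a,w,h:cv2.resize(a,(w,h),interpolation=2)
cv2.imwrite("pics/z1.png",np.vstack([z(p,800,340*1),np.hstack([z(g3,400,255),z(e,400,255)])])[:,:,::-1])
print(R.from_quat(get_state()["tcp_rot"]).as_matrix().round(3).tolist())
E
```

```text
tray ((559.3681640625, 22.393901824951172), (61.165000915527344, 94.15156555175781), 23.524381637573242) [[513.0, 53.0], [550.0, -33.0], [606.0, -9.0], [569.0, 78.0]]
[ 39  16 111] [20 54 71] [15 62 41] [ 20  61 220] [ 21  62 222]
caster ((428.44683837890625, 298.9687805175781), (248.0740966796875, 100.54933166503906), 67.0053939819336) [[334.0, 204.0], [426.0, 165.0], [523.0, 394.0], [431.0, 433.0]]
gate ((400.0040283203125, 231.3443145751953), (75.17809295654297, 60.57148742675781), 66.98422241210938) [[357.0, 209.0], [413.0, 185.0], [443.0, 254.0], [387.0, 278.0]]
[[0.974, -0.0, 0.227], [-0.227, -0.001, 0.974], [-0.0, -1.0, -0.001]]
```

View pics/z1.png

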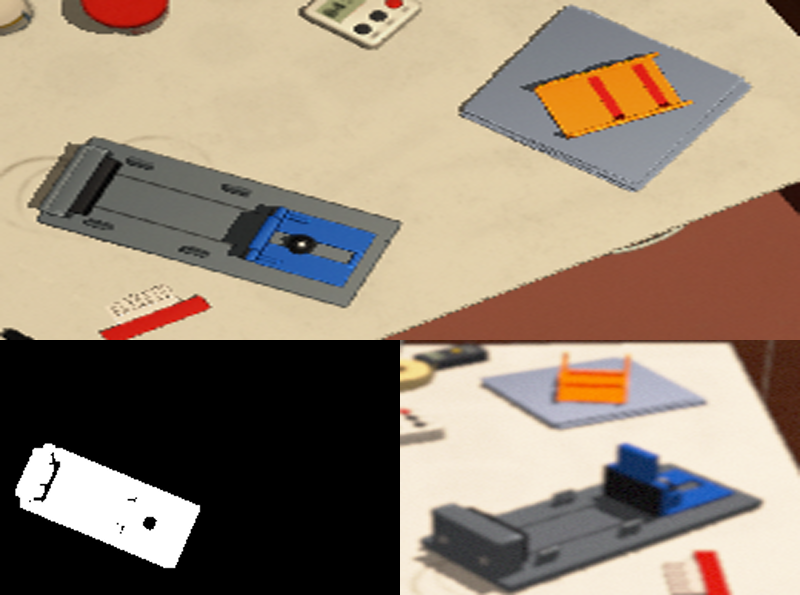

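The zoom shows the tray's walls running along its length, at about 113° in the world. The caster's x points from the gate (lower right) to the end wall (upper left), at about 67°.

Estimates in mm:
- Tray centre: (560,20)
- Caster origin: (426,293)
- Bed point: (440.5,327)

First I move above the tray.

```bash
python3 -m inch '[[[541,0,-427],53.6,0],[[541,0,-427],53.6,0],[[541,0,-427],53.6,0],[[541,0,-427],53.6,0],[[541,0,-427],53.6,0],[[541,0,-427],53.6,0],[[541,0,-427],53.6,0],[[541,0,-427],53.6,0]]'
cat >> h.py <<'E'
def to(P,ang):
    s=get_state();M=R.from_quat(s["tcp_rot"]).as_matrix();a=np.degrees(np.arctan2(M[1,2],M[0,2]))
    print("tcp",np.round(s["tcp_pos"],4),"ang",round(a,2),"tilt",M[2].round(3),"shift",tool(np.asarray(P)-s["tcp_pos"],s["tcp_rot"]),"turn",round((a-ang+180)%360-180,2),"t",s["time_s"],"F",np.round(s["contact_force"],1),"w",round(s["gripper_width"],4))
E
python3 -c "
from h import *
to([.5603,.0203,.12],23.3)"
```

```text
time_s: 0.87
tcp_pos: [0.339, 0.2977, 0.2313]
tcp_rot: [0.59, -0.39, 0.39, -0.589]
contact_force: [-0.4, 0.2, -0.1]
gripper_width: 0.0857
tcp [0.339  0.2977 0.2313] ang 23.02 tilt [ 0.001 -1.    -0.   ] shift [341.8 111.5  95.3] turn -0.28 t 0.8667 F [-0.4  0.2 -0.1] w 0.0857
```

```bash
python3 -m inch '[[[342,60,95],0,0],[[342,60,95],0,0],[[342,60,95],0,0],[[342,60,95],0,0],[[342,60,95],0,0],[[342,60,95],0,0],[[342,60,95],0,0],[[342,60,95],0,0]]' >/dev/null
python3 -m inch '[[[42,20,0],0,0],[[42,20,0],0,0],[[42,20,0],0,0]]' >/dev/null
python3 - <<'E'
from h import *
to([.5603,.0203,.12],23.3)
d=get_image("side");z=lambda a,w,h:cv2.resize(a,(w,h),interpolation=2)
t=get_image("top")
cv2.imwrite("pics/a.png",np.hstack([z(d["pixels"][130:270,250:410],400,350),z(t["pixels"][120:260,340:500],400,350)])[:,:,::-1])
# measure tray from side: where predicted corners fall
m=mask(d,(3,150,100),(25,255,255),(300,190,360,250));ys,xs=np.where(m);print(xs.min(),xs.max(),ys.min(),ys.max())
u=np.array([np.cos(np.radians(113.3)),np.sin(np.radians(113.3))]);v=np.array([u[1],-u[0]])
for a in(-45,45):
  for b in(-30,30):
    P=np.r_[np.array([.5603,.0203])+(a*u+b*v)/1000,.037];print(a,b,proj(d,P).round(1),proj(d,np.r_[P[:2],.009]).round(1))
E
```

```text
tcp [ 0.5598 -0.0009  0.1539] ang 22.76 tilt [-0.001 -1.    -0.004] shift [-19.3  33.9   8.8] turn -0.54 t 1.7833 F [ 0.1  0.4 -0. ] w 0.0848
319 344 213 234
-45 -30 [346.4 207.2] [346.  217.7]
-45 30 [321.6 206.2] [321.4 216.7]
45 -30 [345.5 223.9] [345.1 234.8]
45 30 [319.1 222.8] [318.9 233.7]
```

View pics/a.png

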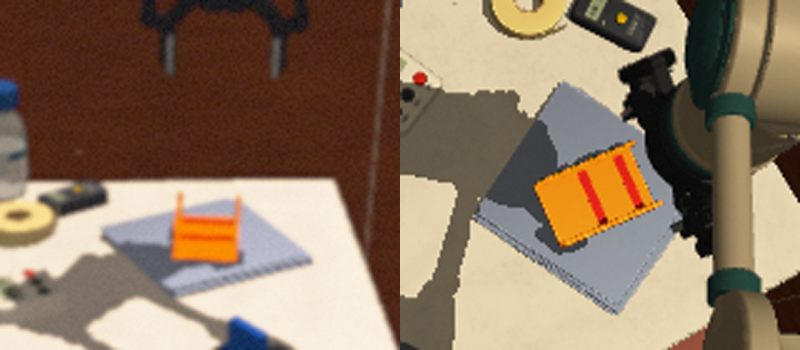

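The side view agrees with the tray estimate to within about 1 px, with the near floor edge at row 234 and columns 319–344. The open gripper is about 21 mm off along the tray, so I correct that and descend.

```bash
python3 -m inch '[[[-19.3,50,8.8],-0.5,0],[[-19.3,70,8.8],-0.5,0],[[-19.3,90,8.8],-0.5,0],[[-19.3,90,8.8],-0.5,0]]' 
python3 -c "
from h import *
to([.5603,.0203,.008],23.3)"
```

```text
time_s: 2.22
tcp_pos: [0.5553, 0.0258, 0.0625]
tcp_rot: [0.593, -0.39, 0.384, -0.59]
contact_force: [0.3, -0.5, 0.2]
gripper_width: 0.0853
tcp [0.5553 0.0258 0.0625] ang 23.61 tilt [-0.006 -1.    -0.009] shift [ 7.3 54.4  2.8] turn 0.31 t 2.2167 F [ 0.3 -0.5  0.2] w 0.0853
```

```bash
python3 -m inch '[[[7,10,2.8],0.3,0],[[7,25,2.8],0.3,0],[[7,40,2.8],0.3,0],[[7,52,2.8],0.3,0],[[7,52,2.8],0.3,0],[[7,52,2.8],0.3,0]]' 
python3 -c "
from h import *
to([.5603,.0203,.008],23.3)"
```

```text
time_s: 2.72
tcp_pos: [0.561, 0.0209, 0.0114]
tcp_rot: [0.592, -0.391, 0.386, -0.59]
contact_force: [0.5, -1.1, 0.3]
gripper_width: 0.0855
tcp [0.561  0.0209 0.0114] ang 23.33 tilt [-0.005 -1.    -0.007] shift [ 0.2  3.4 -0.8] turn 0.03 t 2.7167 F [ 0.5 -1.1  0.3] w 0.0855
```

```bash
python3 -m inch '[[[0,3.5,-0.8],0,0],[[0,3.5,-0.8],0,0.2],[[0,3.5,-0.8],0,0.5],[[0,3.5,-0.8],0,0.7],[[0,3.5,-0.8],0,0.7],[[0,3.5,-0.8],0,0.7],[[0,3.5,-0.8],0,0.7],[[0,3.5,-0.8],0,0.7]]' 
python3 -c "
from h import *
to([.5603,.0203,.008],23.3)"
```

```text
time_s: 3.38
tcp_pos: [0.5611, 0.0205, 0.0091]
tcp_rot: [0.592, -0.391, 0.386, -0.59]
contact_force: [0.1, -0.3, 5.9]
gripper_width: 0.0589
tcp [0.5611 0.0205 0.0091] ang 23.33 tilt [-0.004 -1.    -0.005] shift [-0.1  1.1 -0.8] turn 0.03 t 3.3833 F [ 0.1 -0.3  5.9] w 0.0589
```

Gripped, at 58.9 mm opening. The fingertips touch the wipes lightly (5.9 N). Lifting.

```bash
python3 -m inch '[[[0,-5,0],0,0.7],[[0,-15,0],0,0.7],[[0,-35,0],0,0.7],[[0,-60,0],0,0.7],[[0,-85,0],0,0.7],[[0,-100,0],0,0.7],[[0,-100,0],0,0.7],[[0,-100,0],0,0.7]]' 
python3 -c "
from h import *
to([.4405,.3272,.109],-23)"
```

```text
time_s: 4.05
tcp_pos: [0.5622, 0.0203, 0.1101]
tcp_rot: [0.591, -0.39, 0.387, -0.59]
contact_force: [-0.2, 0.1, -1.3]
gripper_width: 0.0588
tcp [0.5622 0.0203 0.1101] ang 23.33 tilt [-0.003 -1.    -0.003] shift [-330.     2.     9.8] turn 46.33 t 4.05 F [-0.2  0.1 -1.3] w 0.0588
```

```bash
python3 -m inch '[[[-20,-5,0],6,0.7],[[-55,-5,2],13,0.7],[[-95,-5,3],20,0.7],[[-135,-5,4],27,0.7],[[-175,-5,5],34,0.7],[[-215,-5,6],41,0.7],[[-250,-5,7],46.3,0.7],[[-280,-5,8],46.3,0.7]]' 
python3 -c "
from h import *
to([.4405,.3272,.109],-23)"
```

```text
time_s: 4.72
tcp_pos: [0.4563, 0.2817, 0.1142]
tcp_rot: [-0.392, 0.592, -0.589, 0.387]
contact_force: [0.8, 0.0, -1.1]
gripper_width: 0.059
tcp [0.4563 0.2817 0.1142] ang -23.2 tilt [ 0.003 -1.    -0.007] shift [-35.6   5.3 -32.4] turn -0.2 t 4.7167 F [ 0.8  0.  -1.1] w 0.059
```

```bash
python3 -m inch '[[[-15,5,-14],-0.2,0.7],[[-28,5,-26],-0.2,0.7],[[-35.6,5,-32.4],-0.2,0.7],[[-35.6,5,-32.4],-0.2,0.7],[[-35.6,5,-32.4],-0.2,0.7]]' >/dev/null
python3 - <<'E'
from h import *
to([.4405,.3272,.109],-23)
d=get_image("side");t=get_image("top");z=lambda a,w,h:cv2.resize(a,(w,h),interpolation=2)
cv2.imwrite("pics/b.png",np.hstack([z(d["pixels"][200:350,240:410],400,353),z(t["pixels"][190:320,220:370],400,347)[:347]if 0 else z(t["pixels"][180:320,210:369],400,353)])[:,:,::-1])
c=np.array([.4261,.2931]);x=np.array([np.cos(np.radians(67)),np.sin(np.radians(67))]);y=np.array([-x[1],x[0]])
W=lambda a,b,zz:np.r_[c+(a*x+b*y)/1000,zz/1000]
for P in [(-118,-50,12),(-118,50,12),(118,-50,12),(98,-38,52),(98,38,52)]: print(P,"side",proj(d,W(*P)).round(1),"top",proj(t,W(*P)).round(1))
E
```

```text
tcp [0.4402 0.3267 0.1084] ang -22.94 tilt [ 0.005 -1.    -0.008] shift [-0.6 -0.6  0. ] turn 0.06 t 5.1333 F [-0.5  0.4 -1.6] w 0.059
(-118, -50, 12) side [361. 266.] top [350.6 260.6]
(-118, 50, 12) side [396.9 286.8] top [332.4 303.8]
(118, -50, 12) side [266.7 307.8] top [249.6 217.6]
(98, -38, 52) side [279.1 288.4] top [254.  224.5]
(98, 38, 52) side [305.7 307.7] top [239.4 258. ]
```

View pics/b.png

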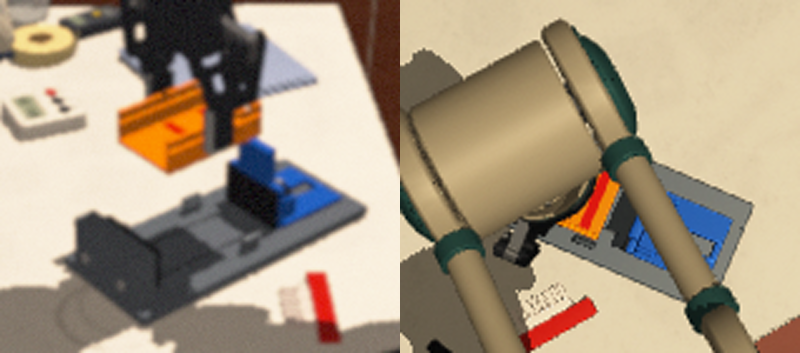

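The tray is held level above the bed. I check the caster model against the unobstructed first pictures with an overlay.

```bash
python3 - <<'E'
from h import *
d=get_image("side");t=get_image("top")
c=np.array([.4261,.2931]);x=np.array([np.cos(np.radians(67)),np.sin(np.radians(67))]);y=np.array([-x[1],x[0]])
W=lambda a,b,zz:np.r_[c+(a*x+b*y)/1000,zz/1000]
out=[]
for n,cam,(x0,y0,x1,y1) in(("side0",d,(260,250,405,340)),("top0",t,(225,210,358,310))):
    im=cv2.imread(f"pics/{n}.png")[y0:y1,x0:x1];k=800/(x1-x0) if n=="side0" else 5
    k=5;im=cv2.resize(im,None,fx=k,fy=k,interpolation=cv2.INTER_CUBIC)
    q=lambda P:tuple(int(v) for v in ((proj(cam,W(*P))-[x0,y0]+.5)*k))
    def poly(pts,col):
        for a,b in zip(pts,pts[1:]+pts[:1]): cv2.line(im,q(a),q(b),col,1)
    poly([(-118,-50,12),(-118,50,12),(118,50,12),(118,-50,12)],(0,255,255))
    for a in(-6,67):
        for s in(-1,1): poly([(a,32*s,12),(a+18,32*s,12),(a+18,32*s,27),(a,32*s,27)],(0,255,0))
    poly([(98,-38,12),(98,38,12),(98,38,52),(98,-38,52)],(0,0,255))
    out.append(im[:300 if 0 else None])
    im2=im
h=sum(o.shape[0] for o in out);w=max(o.shape[1] for o in out)
C=np.zeros((h,w,3),np.uint8);r=0
for o in out: C[r:r+o.shape[0],:o.shape[1]]=o;r+=o.shape[0]
C=cv2.resize(C,None,fx=.63,fy=.63,interpolation=cv2.INTER_AREA);cv2.imwrite("pics/c.png",C);print(C.shape)
E
```

```text
(598, 457, 3)
```

View pics/c.png

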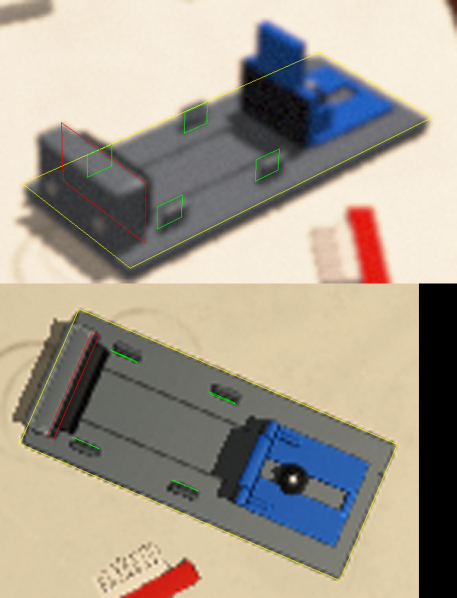

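The top overlay fits the base, cheeks and rim to within a pixel. The side overlay fits to about 2 mm. Lowering the tray.

```bash
python3 -m inch '[[[-0.6,15,0],0,0.7],[[-0.6,35,0],0,0.7],[[-0.6,55,0],0,0.7],[[-0.6,70,0],0,0.7],[[-0.6,76,0],0,0.7],[[-0.6,76,0],0,0.7],[[-0.6,76,0],0,0.7]]' 
python3 -c "
from h import *
to([.4405,.3272,.012],-23)"
```

```text
time_s: 5.92
tcp_pos: [0.4413, 0.3262, 0.0335]
tcp_rot: [-0.392, 0.591, -0.589, 0.387]
contact_force: [-0.3, 0.6, -1.5]
gripper_width: 0.0585
tcp [0.4413 0.3262 0.0335] ang -23.13 tilt [ 0.003 -1.    -0.007] shift [-0.6 21.5 -0.9] turn -0.13 t 5.9167 F [-0.3  0.6 -1.5] w 0.0585
```

```bash
python3 -m inch '[[[-0.6,5,-0.9],-0.1,0.7],[[-0.6,10,-0.9],-0.1,0.7],[[-0.6,15,-0.9],-0.1,0.7],[[-0.6,17,-0.9],-0.1,0.7],[[-0.6,17,-0.9],-0.1,0.7],[[-0.6,17,-0.9],-0.1,0.7]]' 
python3 -c "
from h import *
to([.4405,.3272,.012],-23)"
```

```text
time_s: 6.42
tcp_pos: [0.4405, 0.3272, 0.0164]
tcp_rot: [-0.392, 0.591, -0.588, 0.388]
contact_force: [0.1, 0.3, -1.2]
gripper_width: 0.0589
tcp [0.4405 0.3272 0.0164] ang -23.03 tilt [ 0.003 -1.    -0.007] shift [-0.1  4.4  0.1] turn -0.03 t 6.4167 F [ 0.1  0.3 -1.2] w 0.0589
```

```bash
python3 -m inch '[[[0,1.5,0],0,0.7],[[0,3,0],0,0.7],[[0,4,0],0,0.7],[[0,4.5,0],0,0.7],[[0,4.5,0],0,0.7],[[0,4.5,0],0,0.7]]' 
python3 -c "
from h import *
to([.4405,.3272,.012],-23)"
```

```text
time_s: 6.92
tcp_pos: [0.4405, 0.3272, 0.0127]
tcp_rot: [-0.392, 0.591, -0.588, 0.388]
contact_force: [-1.6, -1.8, 4.9]
gripper_width: 0.059
tcp [0.4405 0.3272 0.0127] ang -23.02 tilt [ 0.003 -1.    -0.007] shift [-0.   0.7  0. ] turn -0.02 t 6.9167 F [-1.6 -1.8  4.9] w 0.059
```

Contact with the bed (4.9 N). Pressing slightly more, then opening.

```bash
python3 -m inch '[[[0,0.5,0],0,0.7],[[0,0.5,0],0,0.5],[[0,0.5,0],0,0.3],[[0,0.5,0],0,0.1],[[0,0.5,0],0,0],[[0,0.5,0],0,0],[[0,0.5,0],0,0]]' 
python3 -m inch '[[[0,-8,0],0,0],[[0,-20,0],0,0],[[0,-40,0],0,0],[[0,-70,0],0,0],[[0,-100,0],0,0],[[0,-120,0],0,0],[[0,-120,0],0,0]]' 
python3 - <<'E'
from h import *
# gate from top0: tab top blue, z=.080 ; measure start of gate via black face top / tab
c=np.array([.4261,.2931]);x=np.array([np.cos(np.radians(67)),np.sin(np.radians(67))]);y=np.array([-x[1],x[0]])
d=get_image("top");s=get_image("side")
C=lambda P:np.round([(P[:2]-c)@x*1000,(P[:2]-c)@y*1000],1)
for z in(.05,.08): print(z,"display px of tab",[C(ray(d,np.array(p)/.63/5+[225,210]-np.array([0,450/5*0]),z)).tolist() for p in [(272,425-283),(240,500-283)]])
z=lambda a,w,h:cv2.resize(a,(w,h),interpolation=2)
cv2.imwrite("pics/d.png",np.hstack([z(s["pixels"][230:340,260:400],400,314),z(d["pixels"][200:310,225:365],400,314)])[:,:,::-1])
to([.4,.25,.049],67)
E
```

```text
time_s: 7.5
tcp_pos: [0.4405, 0.3272, 0.0119]
tcp_rot: [-0.392, 0.591, -0.588, 0.388]
contact_force: [-0.5, -0.4, -0.4]
gripper_width: 0.0853
time_s: 8.08
tcp_pos: [0.4444, 0.329, 0.1372]
tcp_rot: [-0.389, 0.591, -0.589, 0.392]
contact_force: [1.3, -0.4, 0.4]
gripper_width: 0.0853
0.05 display px of tab [[-36.7, -26.2], [-36.7, 27.3]]
0.08 display px of tab [[-37.2, -24.9], [-37.2, 27.3]]
tcp [0.4418 0.3274 0.1331] ang -23.02 tilt [ 0.001 -1.    -0.005] shift [87.5 84.2 -7.8] turn -90.02 t 8.1833 F [ 0.1 -1.2 -0.9] w 0.0854
```

View pics/d.png

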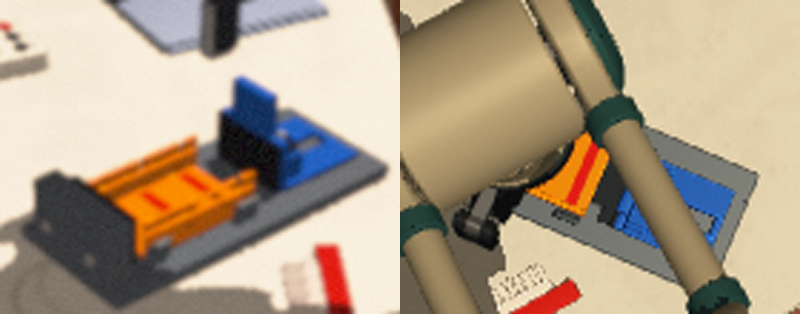

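The tray lies flat between the cheeks and is released. Next I locate the tab from the first side picture.

```bash
python3 - <<'E'
from h import *
c=np.array([.4261,.2931]);x=np.array([np.cos(np.radians(67)),np.sin(np.radians(67))]);y=np.array([-x[1],x[0]])
s=get_image("side");s["pixels"]=cv2.imread("pics/side0.png")[:,:,::-1].copy()
m=mask(s,(100,120,40),(130,255,255),(320,250,400,310))
for r in range(254,280,2): q=np.where(m[r])[0]; print(r,(q.min(),q.max()) if len(q) else None)
for f in(-50,-45,-40,-35,-30,-25):
  print(f,[proj(s,np.r_[c+(f*x+b*y)/1000,z]).round(1).tolist() for b,z in((-18,.08),(18,.08),(-18,.056),(18,.056))])
E
```

```text
254 None
256 None
258 (np.int64(343), np.int64(346))
260 (np.int64(343), np.int64(349))
262 (np.int64(343), np.int64(353))
264 (np.int64(343), np.int64(355))
266 (np.int64(343), np.int64(355))
268 (np.int64(341), np.int64(355))
270 (np.int64(339), np.int64(355))
272 (np.int64(341), np.int64(365))
274 (np.int64(344), np.int64(369))
276 (np.int64(348), np.int64(372))
278 (np.int64(351), np.int64(376))
-50 [[348.5, 253.5], [361.7, 261.0], [348.0, 264.4], [361.1, 272.1]]
-45 [[346.5, 254.3], [359.7, 261.9], [346.0, 265.2], [359.1, 273.0]]
-40 [[344.5, 255.1], [357.8, 262.7], [344.1, 266.1], [357.1, 273.9]]
-35 [[342.6, 255.9], [355.8, 263.6], [342.1, 266.9], [355.2, 274.8]]
-30 [[340.6, 256.8], [353.8, 264.5], [340.2, 267.8], [353.2, 275.7]]
-25 [[338.6, 257.6], [351.7, 265.4], [338.2, 268.6], [351.2, 276.6]]
```

```bash
python3 -m inch '[[[10,0,0],-6,0],[[22,0,0],-13,0],[[34,0,0],-20,0],[[46,0,0],-27,0],[[58,0,0],-34,0],[[68,0,0],-41,0],[[75.7,0,-1],-48,0],[[75.7,0,-1],-52,0]]' >/dev/null
python3 -c "
from h import *
to([.4113,.2581,.11],67)"
```

```text
tcp [0.408  0.2558 0.1303] ang 29.24 tilt [-0.003 -1.    -0.013] shift [-0.3 20.2  4.3] turn -37.76 t 8.9 F [-0.2 -0.  -0.8] w 0.0855
```

```bash
python3 -m inch '[[[0,5,4],-6,0.3],[[0,10,4],-13,0.3],[[0,15,4],-20,0.3],[[0,20,4],-27,0.3],[[0,20,4],-34,0.3],[[0,20,4],-37.8,0.3],[[0,20,4],-37.8,0.3],[[0,20,4],-37.8,0.3]]' >/dev/null
python3 - <<'E'
from h import *
to([.4113,.2581,.055],67)
s=get_image("side")
cv2.imwrite("pics/e.png",cv2.resize(s["pixels"][190:330,260:400],(600,600),interpolation=2)[:,:,::-1])
E
```

```text
tcp [0.4103 0.2573 0.109 ] ang 66.93 tilt [-0.012 -1.    -0.01 ] shift [ 1.3 53.9  1.7] turn -0.07 t 9.5667 F [ 0.5 -0.6  0.5] w 0.06
```

View pics/e.png

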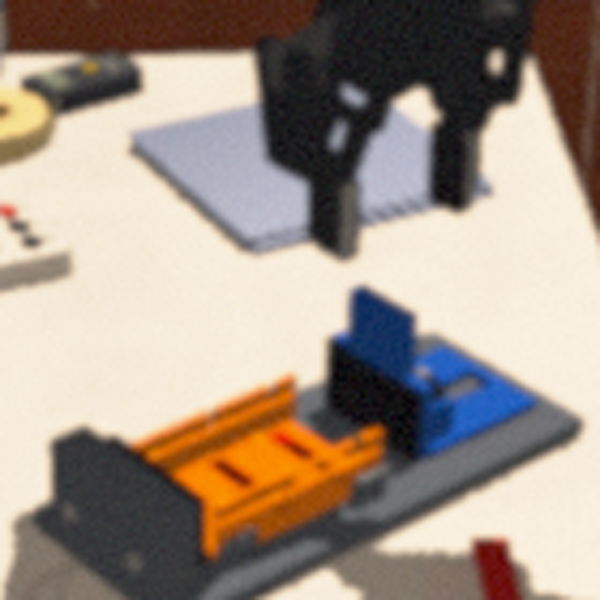

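The fingers straddle the blue tab, with tips at (335,250) and (455,205) and the tab near (383,330). The tray lies flat in the bed. Descending.

```bash
python3 -m inch '[[[1,10,3],0,0.3],[[1,25,5],0,0.3],[[1,40,5],0,0.3],[[1,50,5],0,0.3],[[1,53,5],0,0.3],[[1,53,5],0,0.3],[[1,53,5],0,0.3]]' 
python3 -m inch '[[[0,0,0],0,0.4],[[0,0,0],0,0.5],[[0,0,0],0,0.6],[[0,0,0],0,0.7],[[0,0,0],0,0.8],[[0,0,0],0,0.9],[[0,0,0],0,1],[[0,0,0],0,1]]' 
python3 -c "
from h import *
to([.4113,.2581,.055],67)"
```

```text
time_s: 10.2
tcp_pos: [0.4127, 0.2614, 0.056]
tcp_rot: [0.695, -0.146, 0.137, -0.69]
contact_force: [-0.1, 0.0, 0.9]
gripper_width: 0.0598
time_s: 10.87
tcp_pos: [0.4128, 0.2616, 0.0564]
tcp_rot: [0.695, -0.146, 0.137, -0.69]
contact_force: [-1.2, -0.1, 4.3]
gripper_width: 0.0088
tcp [0.4128 0.2616 0.0564] ang 66.91 tilt [-0.012 -1.    -0.009] shift [-0.   1.4 -3.8] turn -0.09 t 10.8667 F [-1.2 -0.1  4.3] w 0.0088
```

The tab is gripped (8.8 mm). Sliding the gate toward the tray, watching the force.

```bash
python3 -m inch '[[[0,0,2],0,1],[[0,0,5],0,1],[[0,0,8],0,1],[[0,0,11],0,1],[[0,0,14],0,1],[[0,0,16],0,1],[[0,0,16],0,1],[[0,0,16],0,1]]' 
cat >> h.py <<'E'
def F():
    s=get_state();M=R.from_quat(s["tcp_rot"]).as_matrix();c=np.array([.4261,.2931]);x=np.array([np.cos(np.radians(67)),np.sin(np.radians(67))]);p=np.array(s["tcp_pos"])[:2]-c
    f=np.array(s["contact_force"]);print("x",((p@x)*1000).round(2),"y",(p@[-x[1],x[0]]*1000).round(2),"F along x",(f[:2]@x).round(2),"lat",(f[:2]@[-x[1],x[0]]).round(2),"z",f[2].round(2),"tq",np.round(s["ft_torque"],2),"w",s["gripper_width"].__round__(4),"t",s["time_s"])
E
python3 -c "
from h import *
F()"
```

```text
time_s: 11.53
tcp_pos: [0.4194, 0.2769, 0.0564]
tcp_rot: [0.695, -0.146, 0.137, -0.691]
contact_force: [-0.5, 1.2, 2.9]
gripper_width: 0.0091
x -17.5 y -0.15 F along x 0.91 lat 0.94 z 2.94 tq [ 0.37  0.04 -0.03] w 0.0091 t 11.5333
```

```bash
python3 -m inch '[[[0,0,2],0,1],[[0,0,4],0,1],[[0,0,6],0,1],[[0,0,8],0,1],[[0,0,8],0,1],[[0,0,8],0,1]]' >/dev/null
python3 -c "
from h import *
F()"
python3 -m inch '[[[0,0,1],0,1],[[0,0,2],0,1],[[0,0,3],0,1],[[0,0,3],0,1],[[0,0,3],0,1]]' >/dev/null
python3 -c "
from h import *
F()"
```

```text
x -9.37 y -0.15 F along x -2.28 lat 0.5 z 4.23 tq [ 0.16  0.12 -0.02] w 0.0088 t 12.0333
x -7.86 y -0.13 F along x -4.79 lat -0.35 z 7.04 tq [-0.45  0.17  0.03] w 0.0085 t 12.45
```

```bash
python3 -m inch '[[[0,0,2.5],0,1],[[0,0,3.5],0,1],[[0,0,4.5],0,1],[[0,0,4.5],0,1],[[0,0,4.5],0,1],[[0,0,4.5],0,1]]' >/dev/null
python3 -c "
from h import *
F()"
```

```text
x -6.26 y -0.09 F along x -8.69 lat -1.4 z 9.56 tq [-0.93  0.18 -0.06] w 0.0087 t 12.95
```

```bash
python3 -m inch '[[[0,-0.5,3],0,1],[[0,-1,4],0,1],[[0,-1,4.4],0,1],[[0,-1,4.4],0,1],[[0,-1,4.4],0,1],[[0,-1,4.4],0,1],[[0,-1,4.4],0,1],[[0,-1,4.4],0,1]]' >/dev/null
python3 - <<'E'
from h import *
F()
s=get_image("side");t=get_image("top");F()
cv2.imwrite("pics/f.png",np.hstack([cv2.resize(s["pixels"][220:340,260:400],(466,400),interpolation=2),cv2.resize(t["pixels"][205:305,230:310],(320,400),interpolation=2)])[:,:,::-1])
E
```

```text
x -5.51 y -0.09 F along x -8.96 lat -2.29 z 3.87 tq [-0.94 -0.11 -0.11] w 0.0093 t 13.6167
x -5.52 y -0.09 F along x -9.06 lat -3.63 z 3.19 tq [-0.92 -0.07 -0.12] w 0.0089 t 13.7167
```

View pics/f.png

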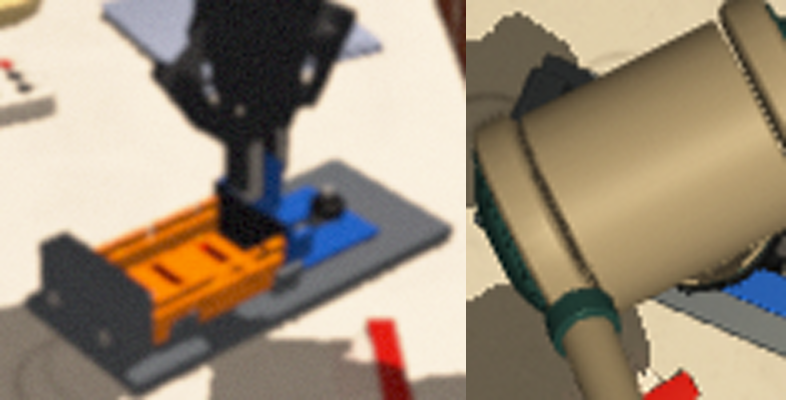

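The side view shows the gate against the tray and the tray in the foam, with fingers on the tab. I trim the force slightly upward and ease the lateral load.

```bash
python3 -m inch '[[[0.5,-0.5,4.2],0,1],[[0.7,-0.5,4.6],0,1],[[0.7,-0.5,4.6],0,1],[[0.7,-0.5,4.6],0,1],[[0.7,-0.5,4.6],0,1],[[0.7,-0.5,4.6],0,1],[[0.7,-0.5,4.6],0,1],[[0.7,-0.5,4.6],0,1]]'
python3 - <<'E'
from h import *
F()
for i in range(6): get_image("top");F()
E
```

```text
time_s: 14.38
tcp_pos: [0.4242, 0.2883, 0.0564]
tcp_rot: [0.703, -0.147, 0.133, -0.683]
contact_force: [-5.0, -10.8, 9.0]
gripper_width: 0.0086
x -5.12 y -0.1 F along x -11.91 lat 0.41 z 8.99 tq [-0.92  0.15 -0.15] w 0.0086 t 14.3833
x -5.09 y -0.09 F along x -11.62 lat 0.05 z 8.43 tq [-0.89  0.17 -0.06] w 0.009 t 14.4333
x -5.13 y -0.09 F along x -11.63 lat -0.97 z 8.68 tq [-0.96  0.2  -0.07] w 0.0086 t 14.4833
x -5.11 y -0.09 F along x -13.31 lat 0.11 z 8.54 tq [-0.94  0.19 -0.14] w 0.0088 t 14.5333
x -5.09 y -0.09 F along x -11.63 lat -0.9 z 7.37 tq [-0.88  0.18 -0.12] w 0.0088 t 14.5833
x -5.11 y -0.1 F along x -11.14 lat -0.98 z 8.37 tq [-0.88  0.14 -0.1 ] w 0.009 t 14.6333
x -5.13 y -0.1 F along x -11.77 lat -0.41 z 8.67 tq [-0.89  0.19 -0.13] w 0.0089 t 14.6833
```

The force is steady at about 11.8 N at the wrist, or roughly 10–11 N on the foam after friction. It has stayed stable over 0.3 s, so I hand in.

```bash
python3 -c "
from bench import sign_off
from h import F
F();print(sign_off())"
```

```text
x -5.13 y -0.1 F along x -11.77 lat -0.41 z 8.67 tq [-0.89  0.19 -0.13] w 0.0089 t 14.6833
the job is handed in; nothing more can be done
None
```

I laid the amber tray flat in the caster's bed between the guide cheeks and released it. I then gripped the gate's tab, slid the gate up behind the tray, and handed in at 14.7 s still holding it pressed.

- **Push:** the last wrist readings along the caster were steady at about 11.8 N, with one at 13.3 N. After gate friction that is roughly 11 N on the tray. The gate's travel past first foam contact suggests about 5 mm of squeeze, or about 10 N. No reading passed 14 N.
- **Sideways and downward load:** sideways force was under 1 N at the end. The fingers also press down on the gate with about 8.5 N, and the tool has tilted about 1.6°. I left both as they were.
- **View:** the last side picture shows the tray between the cheeks with the gate against it. The top view was hidden by the arm, and the foam's compression was not seen directly.
- **Other items:** I never moved against the comb, marker or timer, but I did not re-measure their positions at the end.

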